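Load the sensor modules into the test fixture in reverse order

ROBOT

A 6-joint arm with a two-finger parallel gripper is mounted at the origin on the work surface. World frame = base frame: x ahead of the robot, y to its left, z up, the work surface at z = 0. Lengths are in m, angles in degrees, forces in N, time in s.
With the tool pointing down it reaches from about 0.3 to 0.75 m from the base axis. Payload 8.5 kg.
Tool frame: the origin (TCP) lies midway between the tips of the shut fingers; the grasp point (between the pads) lies 19 mm behind it (env.hold_point_z is the distance from the TCP to the grasp point, in m); z points along the fingers, y is the line along which they close (so a half turn about z gives the same grasp; the last joint's range is limited). The gripper opens to 85 mm and grips with 20 to 120 N. Pads are 22 mm wide; open, the fingers measure 114 mm over their backs; the gripper's body (76 mm by 85 mm) begins 54 mm behind the grasp point. The pads swing forward as they close: fully open they stand 13 mm farther back than shut.
Start: joints at [-80.174, 21.807, 74.336, -0, 83.858, -12.336], TCP at [0.207, -0.509, 0.231] pointing down, gripper open.
Joint ranges: [-178.18, 178.18], [-50.72, 133.34], [12.68, 142.11], [-81.47, 261.47], [9.98, 163.14], [-165.26, 165.26]. Speed limits (degrees/s): [136.94, 136.94, 180, 180, 180, 180].

INTERFACE

Orientations are given as a 3x3 rotation matrix whose columns are the frame's x, y, z axes.
In Python, from rig import observe, get_image, camera_info, env gives the robot as it stands.
- The arm moves only by the tool drive_tool, never from a script. Its arguments are lists of equal length, an entry for each row: "offset": the shift along the tool's x, y, z in units of 40 mm (1.0 is 40 mm), a list of three; "turn": the turn, a rotation vector about the tool's x, y, z in units of 6 degrees (1.0 is 6 degrees), a list of three; "hand": the opening, from 0 (shut) to 1 (fully open). A call has exactly 10 rows; each row shifts and turns the commanded pose from where the row before left it, along the tool's axes as they then stand; what a row does not reach is not made up. A row lasts 1/8 s, in which the tool goes at most 62.5 mm and 10.7 degrees, less where a joint would pass 70% of its speed; a pose out of reach is approached as far as the arm can. A call is refused whole if a number of a shift passes 1 or a number of a turn 1, either way. A call with a gripper value outside its range is refused whole. The fingers move at their own pace and stop on an object; "newtons" is the grip in N (left out, the last holds). Time passes only in rows, so rows that do not move let the fingers close, or fill a call up. It gives the time, the measured TCP pose, the force, the opening and the grip force at its end, in the units of the state.
- observe(): the state, without advancing time (a new reading comes with each control period).
- get_image(name): name is "scene" or "top" or "wrist"; returns the picture (420x560x3 uint8, blue, green, red); there is no depth.
- camera_info(name): a dict with "fx", "fy", "cx", "cy" (pixels), "world_to_cam" (4x4, takes a point from world to camera coordinates). Camera axes: x right, y down, z forward; pixel columns grow to the right and rows downward; lengths in m; the calibration is good to about 2 mm. A picture is of the moment at which its call begins: read the wrist's pose just before it. camera_info takes no time and is no camera call; for the wrist camera it gives the pose at the moment of the call.
- env.close_job(): hands the job in; it is judged then, once.
The state is a dict: "time_s": time; "q": joint angles; "qvel": joint speeds; "joint_efforts": joint torques, N m; "position": TCP position; "tool_rot": TCP orientation; "ft_force": force on the tool from outside, world axes, zero at the start; "wrist_torque": the same for the moment, N m; "grip_width": finger opening in m; "gripper_force": force on a finger pad.
Only numpy, scipy, OpenCV 4.12 (cv2) and the standard library are available. Lean on these libraries where they do the work, as an engineer would, in place of code of your own. Each camera call takes 0.05 s, during which the arm holds its last target. There are 200 camera calls.

TASK

Move the three white sensor modules from the grey carriers of the blue infeed rack into the three black nests of the aluminium test fixture, one in each nest, in the reverse order: as seen from the robot (its left is +y), the module at the left end of the infeed row goes into the nest at the right end of the fixture, the middle one into the middle nest, and the one at the right end into the left nest. Set each down gently without dropping it, flat and centred inside the rim of its nest, keep the modules upright throughout, and leave the open white housing that stands near by where it is.

Things in the scene. Friction and masses are not known exactly. Their poses are not given: they have to be found in the camera images.
- round_center (a point): White round sensor module: upright cylinder 54 mm in diameter, 44 mm high, bevelled above 32 mm to 40 mm at the top, small black disc on top. Stands loose on one of the three carriers. Fairly light (about 0.12 kg). The point is its centre, 22 mm above its underside; z up.
- square_center (a point): White square sensor module: 50 x 50 mm block (along its x and y), 44 mm high, five grey vent slits on top. Stands loose on one of the three carriers. Fairly light (about 0.12 kg). The point is its centre, 22 mm above its underside; z up.
- oblong_center (a point): White oblong sensor module: block 36 mm along its x and 62 mm along its y, 44 mm high, black lens and small grey mark on top. Stands loose on one of the three carriers. Fairly light (about 0.12 kg). The point is its centre, 22 mm above its underside; z up.
- carrier_p: Grey carrier, one of three alike in a row (95 mm spacing) on the blue infeed rack; the round module stands on this one at the start. 82 x 82 mm plate, fixed; origin at the centre of its underside, z up, y along the row to the left (seen from the robot). Floor 10 mm above the origin; around it a rim 4 mm thick, 5 mm high, 74 x 74 mm inside. 
- carrier_q: Grey carrier, one of three alike in a row (95 mm spacing) on the blue infeed rack; the square module stands on this one at the start. 82 x 82 mm plate, fixed; origin at the centre of its underside, z up, y along the row to the left (seen from the robot). Floor 10 mm above the origin; around it a rim 4 mm thick, 5 mm high, 74 x 74 mm inside. 
- carrier_r: Grey carrier, one of three alike in a row (95 mm spacing) on the blue infeed rack; the oblong module stands on this one at the start. 82 x 82 mm plate, fixed; origin at the centre of its underside, z up, y along the row to the left (seen from the robot). Floor 10 mm above the origin; around it a rim 4 mm thick, 5 mm high, 74 x 74 mm inside. 
- nest_u: Black nest, one of three alike in a row (95 mm spacing) on the aluminium test fixture, empty at the start; its place in the row varies. 82 x 82 mm plate, fixed; origin at the centre of its underside, z up, y along the row to the left (seen from the robot). Floor 10 mm above the origin; around it a rim 4 mm thick, 5 mm high, 74 x 74 mm inside. 
- nest_v: Black nest, one of three alike in a row (95 mm spacing) on the aluminium test fixture, empty at the start; its place in the row varies. 82 x 82 mm plate, fixed; origin at the centre of its underside, z up, y along the row to the left (seen from the robot). Floor 10 mm above the origin; around it a rim 4 mm thick, 5 mm high, 74 x 74 mm inside. 
- nest_w: Black nest, one of three alike in a row (95 mm spacing) on the aluminium test fixture, empty at the start; its place in the row varies. 82 x 82 mm plate, fixed; origin at the centre of its underside, z up, y along the row to the left (seen from the robot). Floor 10 mm above the origin; around it a rim 4 mm thick, 5 mm high, 74 x 74 mm inside. 
- open_housing: Bystander: open white round housing with a green circuit board in it, 90 mm in diameter, 30 mm high, loose on the table beyond the racks; the origin is the centre of its underside. Leave it alone.
Not all that is in view belongs to the job. What is shaped like the part that bears square_center but purple is not meant. Leave any pink look-alike of the part that bears round_center alone.

How it is judged:
By the outcome, as a careful person would: the job done as asked, in the order asked, and still so for the second after the job is handed in, with the robot touching nothing.
It also fails if it takes over 80 s, if anything falls off the work surface, if the arm or the gripper's body presses on something with over 40 N, if the wrist force passes 120 N, or if a joint passes its speed limit or range.

## Working session

There is one attempt and no reset: what is moved stays moved. The work goes in short steps, Python scripts to look and compute and a tool call to move; the robot and the scene stay as the last step left them, time stands still between calls to the robot, and variables do not carry over. Pictures are saved under pics/ and viewed, at most 14 in all, crops included, and the job is handed in when it is done.

Besides the shell and the picture viewer there is one more tool, called after "Emit:" as name(argument=value, ...) on one line, values as JSON. drive_tool: Moves the arm, as the interface text tells. Its arguments: {"type":"object","properties":{"offset":{"type":"array"},"turn":{"type":"array"},"hand":{"type":"array"},"newtons":{"type":"number"}},"required":["offset","turn","hand"]}

```bash
mkdir -p pics; ls
python3 - <<'E'
from rig import observe, get_image, camera_info, env
import cv2,numpy as np
np.set_printoptions(precision=4,suppress=True)
s=observe();print(s['time_s'],s['position'],s['tool_rot'],s['grip_width'],env.hold_point_z)
for n in('top','scene'):
    cv2.imwrite(f'pics/{n}0.png',get_image(n)); c=camera_info(n);print(n,c['fx'],c['cx'],c['cy'],np.array(c['world_to_cam']))
E
```

```text
pics
0.0 [ 0.2074 -0.5091  0.2307] [[ 0.9261  0.3772 -0.0002]
 [ 0.3772 -0.9261  0.0014]
 [ 0.0003 -0.0014 -1.    ]] 0.08507785074436094 0.0187
top 450.62334214610945 281.88618200282104 208.29648774396878 [[ 0.0243 -0.9995  0.0202 -0.0318]
 [-0.9944 -0.0262 -0.1022  0.5411]
 [ 0.1027 -0.0176 -0.9946  0.9522]
 [ 0.      0.      0.      1.    ]]
scene 452.4830355830126 281.4088693457159 199.3568181623498 [[-0.7946  0.607   0.0147  0.4383]
 [ 0.3292  0.451  -0.8296 -0.1039]
 [-0.5102 -0.6544 -0.5582  1.4346]
 [ 0.      0.      0.      1.    ]]
```

View pics/top0.png

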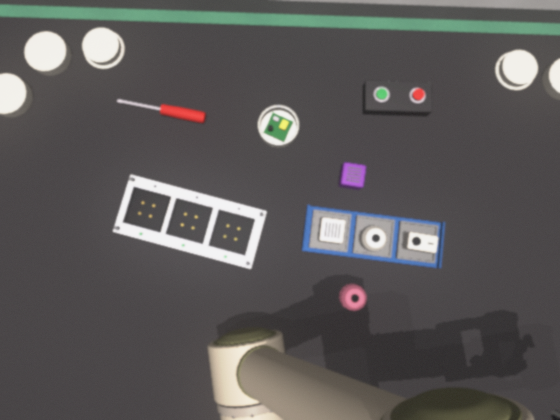

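View pics/scene0.png

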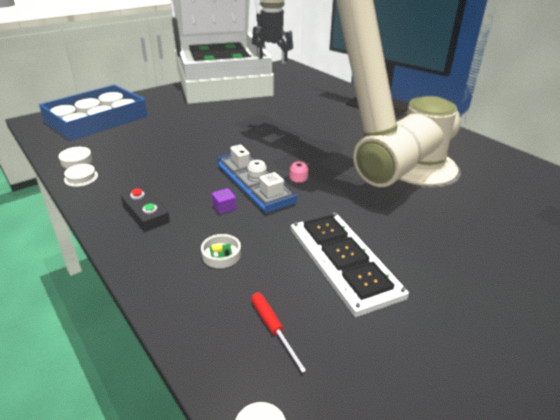

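The candidates in the top view are:
- **Modules, left to right on the rack:** square (332,231), round (375,237) and oblong (420,241).
- **Look-alikes:** purple cube (353,175), pink round (352,297), white discs (46,50), (103,46), (8,93) and (518,68), and the housing (279,125). All are off the rack, so I leave them.
- **Nests, left to right:** (148,210), (189,220) and (233,232).

Next I get coarse 3D positions by triangulating the two views.

```bash
cat > h.py <<'E'
from rig import observe, get_image, camera_info, env
import cv2,numpy as np
np.set_printoptions(precision=4,suppress=True)
def ray(c,uv):
    T=np.array(c['world_to_cam']);R=T[:3,:3]
    d=R.T@np.array([(uv[0]-c['cx'])/c['fx'],(uv[1]-c['cy'])/c['fy'],1]);return -R.T@T[:3,3],d/np.linalg.norm(d)
def onz(c,uv,z):
    o,d=ray(c,uv);return o+d*(z-o[2])/d[2]
def tri(c1,u1,c2,u2):
    (o1,d1),(o2,d2)=ray(c1,u1),ray(c2,u2)
    s=np.linalg.lstsq(np.c_[d1,-d2],o2-o1,rcond=None)[0]
    a,b=o1+s[0]*d1,o2+s[1]*d2;return (a+b)/2,np.linalg.norm(a-b)
E
python3 - <<'E'
from h import *
t,s=cv2.imread('pics/top0.png'),cv2.imread('pics/scene0.png')
def up(im,x0,y0,x1,y1,k): return cv2.resize(im[y0:y1,x0:x1],None,fx=k,fy=k,interpolation=cv2.INTER_CUBIC)
a=up(t,100,165,450,275,2.28)
b=up(s,205,135,305,215,3.9); d=up(s,285,205,410,315,2.83)
row=np.zeros((312,800,3),np.uint8); row[:b.shape[0],:b.shape[1]]=b; row[:d.shape[0],400:400+d.shape[1]]=d[:, :400]
o=np.zeros((a.shape[0]+312,800,3),np.uint8); o[:a.shape[0],:a.shape[1]]=a[:, :800]; o[a.shape[0]:]=row
cv2.imwrite('pics/crop1.png',o);print(a.shape,b.shape,d.shape)
E
```

```text
(251, 798, 3) (312, 390, 3) (311, 354, 3)
```

View pics/crop1.png

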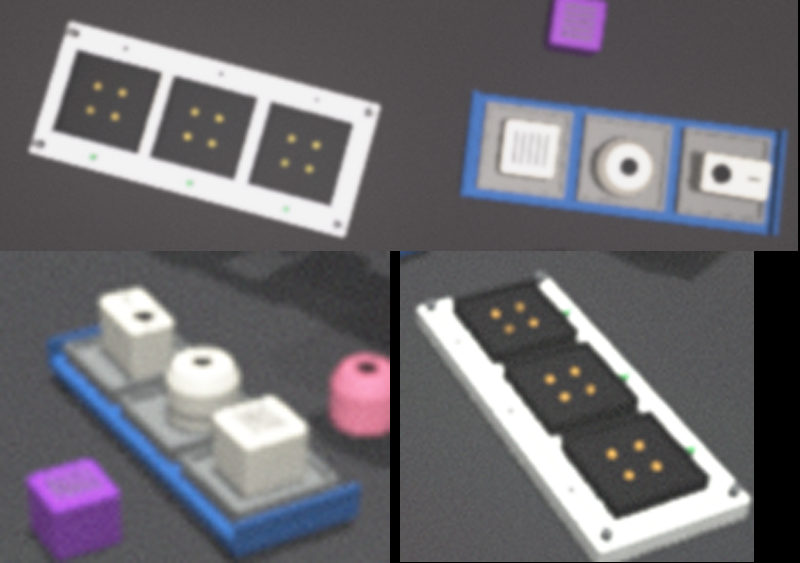

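The crop confirms the order: square at the left, round in the middle, oblong at the right. Each nest has four gold pins around its centre. I use those pins and the module tops for measuring.

Run:
```python
from h import *
t,s=cv2.imread('pics/top0.png'),cv2.imread('pics/scene0.png')
ct,cs=camera_info('top'),camera_info('scene')
def gold(im,x0,y0,x1,y1):
    h=cv2.cvtColor(im,cv2.COLOR_BGR2HSV).astype(int);m=((h[...,0]>8)&(h[...,0]<32)&(h[...,1]>70)&(h[...,2]>75)).astype(np.uint8)
    k=np.zeros_like(m);k[y0:y1,x0:x1]=m[y0:y1,x0:x1]
    n,l,st,c=cv2.connectedComponentsWithStats(k,connectivity=8)
    w=[(i,c[i]) for i in range(1,n) if st[i,4]>=2];return np.array([x[1] for x in w])
def groups(p):
    crit=(3,50,.01);_,l,c=cv2.kmeans(p.astype(np.float32),3,None,crit,10,cv2.KMEANS_PP_CENTERS)
    return [p[l[:,0]==i] for i in np.argsort(c[:,0])]
gt=groups(gold(t,115,175,270,270));gs=groups(gold(s,290,210,400,310))[::-1]
for a,b in zip(gt,gs): print('nest',len(a),len(b),a.mean(0),b.mean(0),*tri(ct,a.mean(0),cs,b.mean(0)))
# module tops: rough picks: slits/disc/lens marks
for n,a,b in (('disc',(100+628/2.28,165+167/2.28),(205+202/3.9,135+(362-251)/3.9)),('lens',(100+721/2.28,165+174/2.28),(205+144/3.9,135+(316-251)/3.9)),('slits',(100+530/2.28,165+148/2.28),(205+262/3.9,135+(417-251)/3.9))):
    print(n,*tri(ct,a,cs,b))
```

```text
nest 4 4 [146.266  208.9897] [367.2493 278.4191] [0.5318 0.2744 0.0315] 0.0010308692401888803
nest 4 4 [188.6786 220.575 ] [344.6004 251.5848] [0.5093 0.1822 0.0315] 0.0006259938271597787
nest 4 4 [231.3278 231.9667] [324.9125 228.1619] [0.487  0.0897 0.0317] 0.0008598801070710095
disc [ 0.4796 -0.2121  0.073 ] 0.0008265510926777097
lens [ 0.4751 -0.2967  0.0731] 0.001596510536147258
slits [ 0.4935 -0.1216  0.0756] 0.0033019563337254015
```

Emit:
drive_tool(offset=[[0.9, -0.43, 0], [0.9, -0.43, 0], [0.9, -0.43, 0], [0.9, -0.43, 0], [0.9, -0.43, 0], [0.9, -0.43, 0], [0.9, -0.43, 0], [0.9, -0.43, 0], [0.9, -0.43, 0], [0.9, -0.43, 0]], turn=[[0, 0, 0], [0, 0, 0], [0, 0, 0], [0, 0, 0], [0, 0, 0], [0, 0, 0], [0, 0, 0], [0, 0, 0], [0, 0, 0], [0, 0, 0]], hand=[1, 1, 1, 1, 1, 1, 1, 1, 1, 1])

```text
time_s: 1.35
position: [0.4767, -0.2131, 0.231]
tool_rot: [[0.926, 0.377, -0.001], [0.377, -0.926, 0.0], [-0.0, -0.001, -1.0]]
ft_force: [0.5, -0.1, 0.4]
grip_width: 0.0852
gripper_force: 0.0
```

Emit:
drive_tool(offset=[[0, 0, 0], [0, 0, 0], [0, 0, 0], [0, 0, 0], [0, 0, 0], [0, 0, 0], [0, 0, 0], [0, 0, 0], [0, 0, 0], [0, 0, 0]], turn=[[0, 0, -1], [0, 0, -1], [0, 0, -1], [0, 0, -1], [0, 0, -1], [0, 0, -1], [0, 0, -1], [0, 0, -1], [0, 0, -1], [0, 0, -0.85]], hand=[1, 1, 1, 1, 1, 1, 1, 1, 1, 1])

```text
time_s: 2.6
position: [0.4758, -0.2141, 0.231]
tool_rot: [[0.149, 0.989, -0.001], [0.989, -0.149, 0.0], [0.0, -0.001, -1.0]]
ft_force: [-0.0, -0.8, 0.4]
grip_width: 0.0856
gripper_force: 0.0
```

Run:
```python
from h import *
s=observe();print(s['time_s'],s['position'],s['tool_rot'],s['q'],s['ft_force'])
c=camera_info('wrist');print(c['fx'],c['cx'],c['cy'],np.array(c['world_to_cam']).tolist())
cv2.imwrite('pics/w1.png',get_image('wrist'))
```

```text
2.6 [ 0.4758 -0.2141  0.231 ] [[ 0.1488  0.9889 -0.0007]
 [ 0.9889 -0.1488  0.0005]
 [ 0.0004 -0.0007 -1.    ]] [-37.2421  19.0083  78.7501  -0.0007  82.2895 -28.684 ] [-0.0093 -0.7944  0.4057]
345.0869281906284 281.9159715783327 211.61343990620665 [[0.9889664545125633, -0.14813265684948457, -0.0014379928945410581, -0.5017570883847455], [-0.14258597436886808, -0.9544788434515685, 0.26199117793665977, -0.17013783202558241], [-0.04018198305375653, -0.2588954487395846, -0.9650691969282819, 0.3417565710788928], [0.0, 0.0, 0.0, 1.0]]
```

View pics/w1.png

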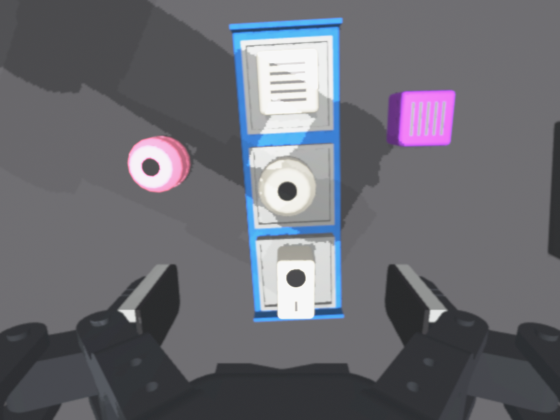

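Wrist view: square top at (287,80), round disc at (287,190), oblong lens at (296,277). The pink round at (158,165) and the purple cube at (426,118) stand clear. Now I measure the tops precisely.

Run:
```python
from h import *
im=cv2.imread('pics/w1.png')
T=np.array([[0.9889664545125633, -0.14813265684948457, -0.0014379928945410581, -0.5017570883847455], [-0.14258597436886808, -0.9544788434515685, 0.26199117793665977, -0.17013783202558241], [-0.04018198305375653, -0.2588954487395846, -0.9650691969282819, 0.3417565710788928],[0,0,0,1]])
c=camera_info('wrist');print('cam',ray(c,(0,0))[0])
g=cv2.cvtColor(im,cv2.COLOR_BGR2GRAY)
h=cv2.cvtColor(im,cv2.COLOR_BGR2HSV)
for n,(x0,y0,x1,y1),th in (('sq',(250,35,330,135),225),('rd',(250,148,325,225),225),('ob',(265,240,330,325),225)):
    m=np.zeros_like(g);m[y0:y1,x0:x1]=(g[y0:y1,x0:x1]>th)*255
    m=cv2.morphologyEx(m,cv2.MORPH_OPEN,np.ones((5,5)))
    k=max(cv2.findContours(m,cv2.RETR_EXTERNAL,cv2.CHAIN_APPROX_NONE)[0],key=cv2.contourArea)
    P=np.array([onz(c,p,0.0735)[:2] for p in cv2.convexHull(k)[:,0].astype(float)])
    r=cv2.minAreaRect((P*1000).astype(np.float32));print(n,cv2.boundingRect(k),'center',np.array(r[0]),'size',np.array(r[1]),'ang',r[2])
# dark marks
for n,(x0,y0,x1,y1) in (('disc',(272,178,302,204)),('lens',(282,266,310,290))):
    mm=cv2.moments((g[y0:y1,x0:x1]<90).astype(np.uint8),True);u=(x0+mm['m10']/mm['m00'],y0+mm['m01']/mm['m00']);print(n,u,mm['m00'],onz(c,u,.0735))
# blue rack edges
b=cv2.inRange(h,(100,130,60),(120,255,255));b=cv2.morphologyEx(b,cv2.MORPH_OPEN,np.ones((3,3)))
b[:, :225]=0;b[:,350:]=0
P=np.array([onz(c,p,0.03)[:2] for p in cv2.convexHull(cv2.findNonZero(b))[:,0].astype(float)])
r=cv2.minAreaRect((P*1000).astype(np.float32));print('rack',r)
big=cv2.resize(im[15:330,215:365],None,fx=1.9,fy=1.9,interpolation=cv2.INTER_CUBIC)
cv2.imwrite('pics/crop2.png',big)
```

```text
cam [ 0.4855 -0.1482  0.3737]
sq (250, 43, 77, 71) center [ 495.2064 -119.0458] size [52.5303 60.8696] ang 84.21173095703125
rd (264, 162, 46, 50) center [ 480.5536 -209.217 ] size [41.6106 40.1578] ang 61.0429573059082
ob (277, 261, 38, 58) center [ 474.8263 -308.0527] size [60.4484 35.6439] ang 81.70374298095703
disc (286.9113924050633, 190.89029535864978) 237.0 [ 0.4804 -0.2106  0.0735]
lens (295.5069124423963, 277.80645161290323) 217.0 [ 0.4766 -0.2952  0.0735]
rack ((485.5473327636719, -216.37179565429688), (303.9930725097656, 100.91130065917969), 84.66595458984375)
```

View pics/crop2.png

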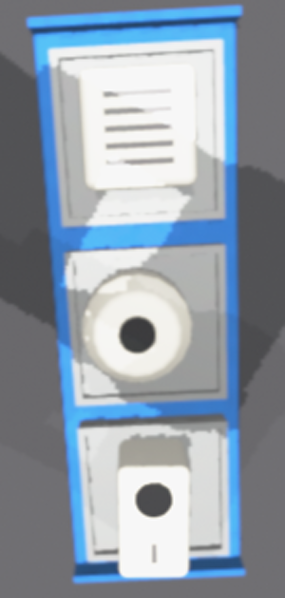

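```bash
cat >> h.py <<'E'
def to(x,y,z,yaw):
    """offset in tool axes (40 mm units) and z turn (6 deg units); yaw = module yaw, tool x along module y"""
    s=observe();R=np.array(s['tool_rot']);p=np.array(s['position'])
    now=np.degrees(np.arctan2(R[1,0],R[0,0]))-90
    print('t',s['time_s'],'pos',p,'yaw',now,'off',R.T@(np.array([x,y,z])-p)/.04,'turnz',-(yaw-now)/6,'grip',s['grip_width'],'F',s['ft_force'])
E
python3 - <<'E'
from h import *
c=camera_info('wrist');P=onz(c,(288,82),.074);print(P)
for u in((258.2,82),(317.6,82),(288,50),(288,114)):print(onz(c,u,.074))
to(P[0],P[1],.036,-5.8)
E
```

```text
[ 0.4941 -0.1209  0.074 ]
[ 0.47   -0.1173  0.074 ]
[ 0.518  -0.1244  0.074 ]
[ 0.4974 -0.0971  0.074 ]
[ 0.4906 -0.1457  0.074 ]
t 2.65 pos [ 0.4758 -0.2142  0.231 ] yaw -8.375197428662602 off [2.3719 0.1145 4.8761] turnz -0.4291995714437671 grip 0.08529258515649553 F [ 0.6947 -1.4532  0.2602]
```

Emit:
drive_tool(offset=[[0.6, 0.03, 0], [0.6, 0.03, 0], [0.6, 0.03, 0], [0.57, 0.025, 0], [0, 0, 0.7], [0, 0, 0.7], [0, 0, 0.7], [0, 0, 0.6], [0, 0, 0.3], [0, 0, 0]], turn=[[0, 0, 0], [0, 0, 0], [0, 0, 0], [0, 0, 0], [0, 0, -0.43], [0, 0, 0], [0, 0, 0], [0, 0, 0], [0, 0, 0], [0, 0, 0]], hand=[1, 1, 1, 1, 1, 1, 1, 1, 1, 1])

```text
time_s: 3.9
position: [0.4948, -0.1212, 0.111]
tool_rot: [[0.108, 0.994, -0.001], [0.994, -0.108, 0.001], [0.0, -0.001, -1.0]]
ft_force: [0.7, 0.3, 1.4]
grip_width: 0.0858
gripper_force: 0.0
```

Run:
```python
from h import *
to(.4941,-.1209,.036,-5.8)
```

```text
t 3.9 pos [ 0.4948 -0.1212  0.111 ] yaw -6.1924553466878365 off [ 0.0047 -0.0162  1.8751] turnz -0.06540922444797277 grip 0.08582837142465967 F [0.7069 0.3083 1.4   ]
```

Emit:
drive_tool(offset=[[0, -0.02, 0.4], [0, 0, 0.4], [0, 0, 0.4], [0, 0, 0.4], [0, 0, 0.2], [0, 0, 0.07], [0, 0, 0], [0, 0, 0], [0, 0, 0], [0, 0, 0]], turn=[[0, 0, -0.06], [0, 0, 0], [0, 0, 0], [0, 0, 0], [0, 0, 0], [0, 0, 0], [0, 0, 0], [0, 0, 0], [0, 0, 0], [0, 0, 0]], hand=[1, 1, 1, 1, 1, 1, 1, 0.7, 0.55, 0.4], newtons=30)

```text
time_s: 5.15
position: [0.4943, -0.1213, 0.0369]
tool_rot: [[0.101, 0.995, 0.001], [0.995, -0.101, -0.0], [-0.0, 0.001, -1.0]]
ft_force: [-0.7, -0.4, 4.5]
grip_width: 0.0498
gripper_force: 31.7
```

Emit:
drive_tool(offset=[[0, 0, 0], [0, 0, 0], [0, 0, 0], [0, 0, 0], [0, 0, -0.1], [0, 0, -0.2], [0, 0, -0.4], [0, 0, -0.6], [0, 0, -0.7], [0, 0, -0.5]], turn=[[0, 0, 0], [0, 0, 0], [0, 0, 0], [0, 0, 0], [0, 0, 0], [0, 0, 0], [0, 0, 0], [0, 0, 0], [0, 0, 0], [0, 0, 0]], hand=[0.3, 0.3, 0.3, 0.3, 0.3, 0.3, 0.3, 0.3, 0.3, 0.3])

```text
time_s: 6.4
position: [0.4942, -0.1212, 0.1381]
tool_rot: [[0.101, 0.995, 0.001], [0.995, -0.101, -0.001], [-0.0, 0.001, -1.0]]
ft_force: [0.5, 0.1, -1.8]
grip_width: 0.0496
gripper_force: 31.3
```

Run:
```python
from h import *
to(.487,.0897,.14,-13.6)
cv2.imwrite('pics/w2.png',get_image('wrist'))
```

```text
t 6.4 pos [ 0.4942 -0.1212  0.1381] yaw -5.79195607026503 off [ 5.2266 -0.7118 -0.0511] turnz 1.3013406549558282 grip 0.04961948439053879 F [ 0.5162  0.0895 -1.7947]
```

View pics/w2.png

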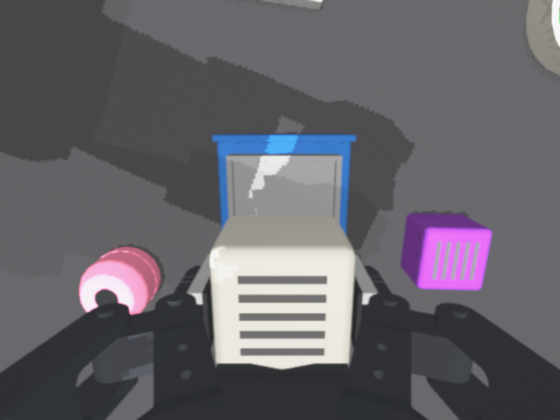

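Emit:
drive_tool(offset=[[0.3, -0.05, 0], [0.6, -0.08, 0], [0.75, -0.1, 0], [0.75, -0.1, 0], [0.75, -0.1, 0], [0.75, -0.1, 0], [0.65, -0.08, 0], [0.4, -0.06, 0], [0.28, -0.04, 0], [0, 0, 0]], turn=[[0, 0, 0], [0, 0, 0], [0, 0, 0], [0, 0, 0], [0, 0, 0], [0, 0, 0], [0, 0, 0], [0, 0, 0], [0, 0, 0.65], [0, 0, 0.65]], hand=[0.3, 0.3, 0.3, 0.3, 0.3, 0.3, 0.3, 0.3, 0.3, 0.3])

```text
time_s: 7.7
position: [0.4864, 0.0907, 0.1358]
tool_rot: [[0.236, 0.972, -0.001], [0.972, -0.236, 0.0], [-0.0, -0.001, -1.0]]
ft_force: [-0.7, 0.3, -0.4]
grip_width: 0.0496
gripper_force: 31.3
```

Run:
```python
from h import *
to(.487,.0897,.037,-13.6)
c=camera_info('wrist');im=get_image('wrist');cv2.imwrite('pics/w3.png',im)
h=cv2.cvtColor(im,cv2.COLOR_BGR2HSV)
n,l,st,ce=cv2.connectedComponentsWithStats(cv2.inRange(h,(8,80,80),(32,255,255)))
for i in range(1,n):
    if st[i,4]>8: print(ce[i],st[i,4],onz(c,ce[i],.0305))
```

```text
t 7.7 pos [0.4864 0.0907 0.1358] yaw -13.665372784437494 off [-0.0209  0.0232  2.471 ] turnz -0.01089546407291575 grip 0.049623751689286594 F [-0.6583  0.3405 -0.4445]
[264.8148  54.4815] 81 [0.5002 0.1976 0.0305]
[301.2262  54.4524] 84 [0.5237 0.1919 0.0305]
[265.4557  92.5443] 79 [0.4947 0.1743 0.0305]
[300.5     92.5897] 78 [0.5179 0.1687 0.0305]
[266.3636 194.5   ] 66 [0.4778 0.1054 0.0305]
[299.     194.6825] 63 [0.501  0.0996 0.0305]
```

View pics/w3.png

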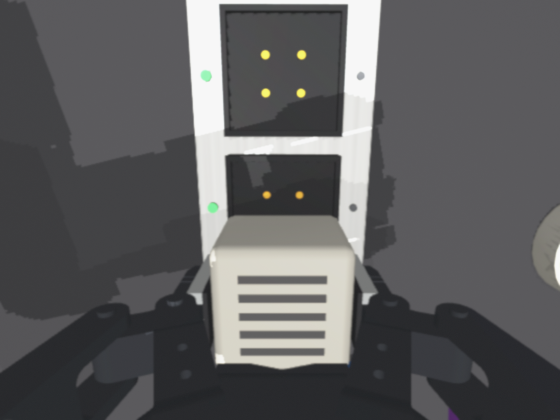

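Middle nest measured from the wrist is (0.509,0.183), which agrees with the triangulation. The square is held straight above the right nest, so I lower it.

Emit:
drive_tool(offset=[[0, 0, 0.3], [0, 0.01, 0.45], [0, 0, 0.45], [0, 0, 0.4], [0, 0, 0.3], [0, 0, 0.2], [0, 0, 0.15], [0, 0, 0.1], [0, 0, 0.04], [0, 0, 0]], turn=[[0, 0, 0], [0, 0, 0], [0, 0, 0], [0, 0, 0], [0, 0, 0], [0, 0, 0], [0, 0, 0], [0, 0, 0], [0, 0, 0], [0, 0, 0]], hand=[0.3, 0.3, 0.3, 0.3, 0.3, 0.3, 0.3, 0.3, 0.3, 0.3])

```text
time_s: 9.0
position: [0.4875, 0.0897, 0.041]
tool_rot: [[0.235, 0.972, 0.0], [0.972, -0.235, -0.0], [0.0, 0.0, -1.0]]
ft_force: [-0.8, -0.4, -1.0]
grip_width: 0.0495
gripper_force: 31.3
```

Emit:
drive_tool(offset=[[0, 0, 0.02], [0, 0, 0.015], [0, 0, 0.015], [0, 0, 0.01], [0, 0, 0.01], [0, 0, 0], [0, 0, 0], [0, 0, 0], [0, 0, 0], [0, 0, 0]], turn=[[0, 0, 0], [0, 0, 0], [0, 0, 0], [0, 0, 0], [0, 0, 0], [0, 0, 0], [0, 0, 0], [0, 0, 0], [0, 0, 0], [0, 0, 0]], hand=[0.3, 0.3, 0.3, 0.3, 0.3, 0.3, 0.3, 0.3, 0.3, 0.3])

```text
time_s: 10.25
position: [0.4874, 0.0897, 0.0381]
tool_rot: [[0.235, 0.972, -0.0], [0.972, -0.235, -0.0], [-0.0, -0.0, -1.0]]
ft_force: [0.2, 0.1, -0.7]
grip_width: 0.0497
gripper_force: 31.3
```

Emit:
drive_tool(offset=[[0, 0, 0.02], [0, 0, 0.01], [0, 0, 0.01], [0, 0, 0.01], [0, 0, 0], [0, 0, 0], [0, 0, 0], [0, 0, 0], [0, 0, 0], [0, 0, 0]], turn=[[0, 0, 0], [0, 0, 0], [0, 0, 0], [0, 0, 0], [0, 0, 0], [0, 0, 0], [0, 0, 0], [0, 0, 0], [0, 0, 0], [0, 0, 0]], hand=[0.3, 0.3, 0.3, 0.3, 0.3, 0.3, 0.3, 0.3, 0.3, 0.3])

```text
time_s: 11.5
position: [0.4874, 0.0897, 0.0369]
tool_rot: [[0.235, 0.972, 0.0], [0.972, -0.235, -0.0], [0.0, 0.0, -1.0]]
ft_force: [-3.0, -0.4, 10.5]
grip_width: 0.0498
gripper_force: 32.6
```

Contact with about 10 N at the same height as the pick. Release and rise.

Emit:
drive_tool(offset=[[0, 0, -0.01], [0, 0, 0], [0, 0, 0], [0, 0, 0], [0, 0, 0], [0, 0, -0.2], [0, 0, -0.5], [0, 0, -0.7], [0, 0, -0.8], [0, 0, -0.8]], turn=[[0, 0, 0], [0, 0, 0], [0, 0, 0], [0, 0, 0], [0, 0, 0], [0, 0, 0], [0, 0, 0], [0, 0, 0], [0, 0, 0], [0, 0, 0]], hand=[0.6, 0.65, 0.75, 0.9, 1, 1, 1, 1, 1, 1])

```text
time_s: 12.75
position: [0.4873, 0.0897, 0.1582]
tool_rot: [[0.235, 0.972, 0.0], [0.972, -0.235, -0.0], [0.0, 0.0, -1.0]]
ft_force: [0.2, 0.1, -0.0]
grip_width: 0.0857
gripper_force: 0.0
```

Run:
```python
from h import *
to(.4805,-.2106,.156,-8.4)
```

```text
t 12.75 pos [0.4873 0.0897 0.1582] yaw -13.596966131129648 off [-7.3378  1.6005  0.0539] turnz -0.8661610218549413 grip 0.08572989916236884 F [ 0.1786  0.0895 -0.0404]
```

Emit:
drive_tool(offset=[[-0.5, 0.1, 0], [-0.85, 0.19, 0], [-0.9, 0.2, 0], [-0.9, 0.2, 0], [-0.9, 0.2, 0], [-0.9, 0.2, 0], [-0.9, 0.2, 0], [-0.85, 0.18, 0], [-0.64, 0.13, 0], [0, 0, 0]], turn=[[0, 0, 0], [0, 0, 0], [0, 0, 0], [0, 0, 0], [0, 0, 0], [0, 0, 0], [0, 0, 0], [0, 0, 0], [0, 0, 0], [0, 0, -0.87]], hand=[1, 1, 1, 1, 1, 1, 1, 1, 1, 1])

```text
time_s: 14.0
position: [0.4804, -0.2124, 0.1569]
tool_rot: [[0.146, 0.989, 0.0], [0.989, -0.146, -0.001], [-0.0, 0.001, -1.0]]
ft_force: [0.6, 1.2, -0.2]
grip_width: 0.0852
gripper_force: 0.0
```

Run:
```python
from h import *
to(.4805,-.2106,.033,-8.4)
```

```text
t 14.0 pos [ 0.4804 -0.2124  0.1569] yaw -8.393832463380178 off [ 0.0466 -0.0062  3.098 ] turnz 0.0010279227699703242 grip 0.08516186587670779 F [ 0.6258  1.1677 -0.1728]
```

Emit:
drive_tool(offset=[[0.04, 0, 0.3], [0, 0, 0.5], [0, 0, 0.6], [0, 0, 0.6], [0, 0, 0.5], [0, 0, 0.35], [0, 0, 0.15], [0, 0, 0.07], [0, 0, 0], [0, 0, 0]], turn=[[0, 0, 0], [0, 0, 0], [0, 0, 0], [0, 0, 0], [0, 0, 0], [0, 0, 0], [0, 0, 0], [0, 0, 0], [0, 0, 0], [0, 0, 0]], hand=[1, 1, 1, 1, 1, 1, 1, 1, 1, 0.8])

```text
time_s: 15.25
position: [0.481, -0.2092, 0.0342]
tool_rot: [[0.146, 0.989, 0.001], [0.989, -0.146, -0.001], [-0.0, 0.001, -1.0]]
ft_force: [-0.4, 0.5, 0.3]
grip_width: 0.0694
gripper_force: 0.0
```

Emit:
drive_tool(offset=[[0, 0, 0], [0, 0, 0], [0, 0, 0], [0, 0, 0], [0, 0, 0], [0, 0, 0], [0, 0, 0], [0, 0, 0], [0, 0, 0], [0, 0, 0]], turn=[[0, 0, 0], [0, 0, 0], [0, 0, 0], [0, 0, 0], [0, 0, 0], [0, 0, 0], [0, 0, 0], [0, 0, 0], [0, 0, 0], [0, 0, 0]], hand=[0.7, 0.6, 0.5, 0.4, 0.3, 0.3, 0.3, 0.3, 0.3, 0.3])

```text
time_s: 16.5
position: [0.4809, -0.2092, 0.0343]
tool_rot: [[0.146, 0.989, 0.0], [0.989, -0.146, -0.0], [-0.0, 0.0, -1.0]]
ft_force: [-1.2, 1.9, 4.5]
grip_width: 0.053
gripper_force: 31.4
```

Emit:
drive_tool(offset=[[0, 0, -0.1], [0, 0, -0.2], [0, 0, -0.35], [0, 0, -0.5], [0, 0, -0.5], [0, 0, -0.5], [0, 0, -0.35], [0, 0, -0.1], [0, 0, 0], [0, 0, 0]], turn=[[0, 0, 0], [0, 0, 0], [0, 0, 0], [0, 0, 0], [0, 0, 0], [0, 0, 0], [0, 0, 0], [0, 0, 0], [0, 0, 0], [0, 0, 0]], hand=[0.3, 0.3, 0.3, 0.3, 0.3, 0.3, 0.3, 0.3, 0.3, 0.3])

```text
time_s: 17.75
position: [0.4806, -0.2089, 0.1371]
tool_rot: [[0.146, 0.989, -0.001], [0.989, -0.146, 0.001], [0.001, -0.001, -1.0]]
ft_force: [0.1, -0.6, -1.5]
grip_width: 0.0529
gripper_force: 31.9
```

Run:
```python
from h import *
to(.5092,.1825,.14,-13.5)
c=camera_info('wrist');im=get_image('wrist');cv2.imwrite('pics/w4.png',im)
g=cv2.cvtColor(im,cv2.COLOR_BGR2GRAY);x0,y0,x1,y1=240,220,320,345
m=cv2.inRange(g[y0:y1,x0:x1],0,70);n,l,st,ce=cv2.connectedComponentsWithStats(m)
z=.074+observe()['position'][2]-.0343
for i in range(1,n):
    if st[i,4]>60: print(ce[i]+[x0,y0],st[i],onz(c,ce[i]+[x0,y0],z))
```

```text
t 17.75 pos [ 0.4806 -0.2089  0.1371] yaw -8.379763095453825 off [ 9.7855 -0.718  -0.0658] turnz 0.8533728174243626 grip 0.05288130177482254 F [ 0.1017 -0.6039 -1.4874]
[281.9705 324.9043] [  18   84   49   41 1693] [ 0.4803 -0.2101  0.1768]
```

View pics/w4.png

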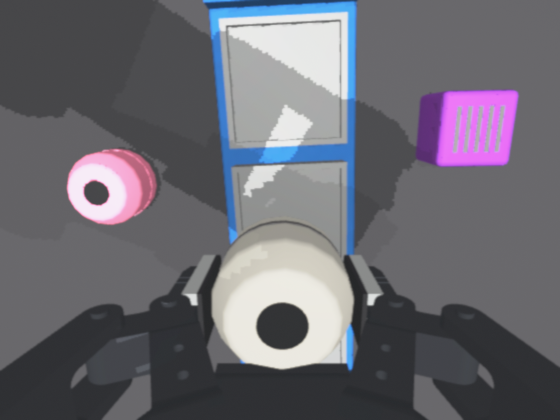

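Emit:
drive_tool(offset=[[0.3, 0, 0], [0.6, -0.04, 0], [0.8, -0.07, 0], [0.95, -0.07, 0], [0.95, -0.07, 0], [0.95, -0.07, 0], [0.95, -0.07, 0], [0.95, -0.07, 0], [0.95, -0.07, 0], [0.9, -0.07, 0]], turn=[[0, 0, 0], [0, 0, 0], [0, 0, 0], [0, 0, 0], [0, 0, 0], [0, 0, 0], [0, 0, 0], [0, 0, 0], [0, 0, 0], [0, 0, 0]], hand=[0.3, 0.3, 0.3, 0.3, 0.3, 0.3, 0.3, 0.3, 0.3, 0.3])

```text
time_s: 19.05
position: [0.505, 0.1249, 0.1375]
tool_rot: [[0.145, 0.989, -0.0], [0.989, -0.145, 0.0], [0.0, -0.001, -1.0]]
ft_force: [-0.3, -0.7, -1.3]
grip_width: 0.053
gripper_force: 31.9
```

Emit:
drive_tool(offset=[[0.75, -0.06, 0], [0.5, -0.04, 0], [0.27, -0.018, 0], [0, 0, 0], [0, 0, 0.2], [0, 0, 0.3], [0, 0, 0.3], [0, 0, 0.2], [0, 0, 0], [0, 0, 0]], turn=[[0, 0, 0], [0, 0, 0], [0, 0, 0], [0, 0, 0.85], [0, 0, 0], [0, 0, 0], [0, 0, 0], [0, 0, 0], [0, 0, 0], [0, 0, 0]], hand=[0.3, 0.3, 0.3, 0.3, 0.3, 0.3, 0.3, 0.3, 0.3, 0.3])

```text
time_s: 20.3
position: [0.5099, 0.1837, 0.098]
tool_rot: [[0.233, 0.972, 0.001], [0.972, -0.233, 0.0], [0.0, 0.001, -1.0]]
ft_force: [1.2, 0.2, -1.5]
grip_width: 0.0526
gripper_force: 31.9
```

Run:
```python
from h import *
to(.5095,.1837,.0345,-13.5)
```

```text
t 20.3 pos [0.5099 0.1837 0.098 ] yaw -13.471090388071161 off [-0.0028 -0.0093  1.5871] turnz 0.004818268654806464 grip 0.052648079535824635 F [ 1.2002  0.2135 -1.4613]
```

Now down 1.55, slowing for the last few millimetres.

Emit:
drive_tool(offset=[[0, -0.01, 0.3], [0, 0, 0.4], [0, 0, 0.35], [0, 0, 0.2], [0, 0, 0.12], [0, 0, 0.08], [0, 0, 0.05], [0, 0, 0.03], [0, 0, 0.02], [0, 0, 0]], turn=[[0, 0, 0], [0, 0, 0], [0, 0, 0], [0, 0, 0], [0, 0, 0], [0, 0, 0], [0, 0, 0], [0, 0, 0], [0, 0, 0], [0, 0, 0]], hand=[0.3, 0.3, 0.3, 0.3, 0.3, 0.3, 0.3, 0.3, 0.3, 0.3])

```text
time_s: 21.55
position: [0.5093, 0.1838, 0.0358]
tool_rot: [[0.233, 0.972, 0.0], [0.972, -0.233, 0.0], [0.0, 0.0, -1.0]]
ft_force: [-0.1, 0.6, -2.0]
grip_width: 0.0526
gripper_force: 31.9
```

Emit:
drive_tool(offset=[[0, 0, 0.015], [0, 0, 0.01], [0, 0, 0.01], [0, 0, 0], [0, 0, 0], [0, 0, 0], [0, 0, 0], [0, 0, 0], [0, 0, 0], [0, 0, 0]], turn=[[0, 0, 0], [0, 0, 0], [0, 0, 0], [0, 0, 0], [0, 0, 0], [0, 0, 0], [0, 0, 0], [0, 0, 0], [0, 0, 0], [0, 0, 0]], hand=[0.3, 0.3, 0.3, 0.3, 0.3, 0.3, 0.3, 0.3, 0.3, 0.3])

```text
time_s: 22.8
position: [0.5092, 0.1838, 0.0343]
tool_rot: [[0.233, 0.972, 0.0], [0.972, -0.233, 0.0], [0.0, 0.0, -1.0]]
ft_force: [-0.3, 0.3, -0.3]
grip_width: 0.0528
gripper_force: 31.9
```

Emit:
drive_tool(offset=[[0, 0, 0.01], [0, 0, 0], [0, 0, 0], [0, 0, 0], [0, 0, 0], [0, 0, 0], [0, 0, 0], [0, 0, 0], [0, 0, 0], [0, 0, 0]], turn=[[0, 0, 0], [0, 0, 0], [0, 0, 0], [0, 0, 0], [0, 0, 0], [0, 0, 0], [0, 0, 0], [0, 0, 0], [0, 0, 0], [0, 0, 0]], hand=[0.3, 0.3, 0.3, 0.3, 0.3, 0.62, 0.66, 0.75, 0.9, 1])

```text
time_s: 24.05
position: [0.5092, 0.1838, 0.0339]
tool_rot: [[0.233, 0.972, -0.0], [0.972, -0.233, -0.0], [-0.0, -0.0, -1.0]]
ft_force: [0.8, 0.0, 0.8]
grip_width: 0.0854
gripper_force: 0.0
```

Emit:
drive_tool(offset=[[0, 0, 0], [0, 0, -0.1], [0, 0, -0.3], [0, 0, -0.5], [0, 0, -0.6], [0, 0, -0.7], [0, 0, -0.5], [0, 0, -0.3], [0, 0, 0], [0, 0, 0]], turn=[[0, 0, 0], [0, 0, 0], [0, 0, 0], [0, 0, 0], [0, 0, 0], [0, 0, 0], [0, 0, 0], [0, 0, 0], [0, 0, 0], [0, 0, 0]], hand=[1, 1, 1, 1, 1, 1, 1, 1, 1, 1])

```text
time_s: 25.3
position: [0.5089, 0.1837, 0.1532]
tool_rot: [[0.233, 0.972, -0.001], [0.972, -0.233, -0.0], [-0.0, -0.001, -1.0]]
ft_force: [0.8, 0.2, 0.3]
grip_width: 0.0858
gripper_force: 0.0
```

Run:
```python
from h import *
to(.4748,-.308,.155,-8.3)
```

```text
t 25.3 pos [0.5089 0.1837 0.1532] yaw -13.478439457879517 off [-12.1531   2.0367  -0.0408] turnz -0.8630732429799194 grip 0.0857564739494865 F [0.8211 0.1878 0.2506]
```

Emit:
drive_tool(offset=[[-0.4, 0.07, 0], [-0.8, 0.13, 0], [-0.9, 0.15, 0], [-0.95, 0.16, 0], [-0.95, 0.16, 0], [-0.95, 0.16, 0], [-0.95, 0.16, 0], [-0.95, 0.16, 0], [-0.95, 0.16, 0], [-0.95, 0.16, 0]], turn=[[0, 0, 0], [0, 0, 0], [0, 0, 0], [0, 0, 0], [0, 0, 0], [0, 0, 0], [0, 0, 0], [0, 0, 0], [0, 0, 0], [0, 0, 0]], hand=[1, 1, 1, 1, 1, 1, 1, 1, 1, 1])

```text
time_s: 26.55
position: [0.4839, -0.1722, 0.1535]
tool_rot: [[0.234, 0.972, -0.001], [0.972, -0.234, 0.0], [0.0, -0.001, -1.0]]
ft_force: [-0.1, 0.1, 0.8]
grip_width: 0.0854
gripper_force: 0.0
```

Emit:
drive_tool(offset=[[-0.95, 0.16, 0], [-0.9, 0.15, 0], [-0.8, 0.13, 0], [-0.5, 0.09, 0], [-0.25, 0.037, 0], [0, 0, 0], [0, 0, 0.3], [0, 0, 0.3], [0, 0, 0], [0, 0, 0]], turn=[[0, 0, 0], [0, 0, 0], [0, 0, 0], [0, 0, 0], [0, 0, 0], [0, 0, -0.86], [0, 0, 0], [0, 0, 0], [0, 0, 0], [0, 0, 0]], hand=[1, 1, 1, 1, 1, 1, 1, 1, 1, 1])

```text
time_s: 27.8
position: [0.4753, -0.3077, 0.1299]
tool_rot: [[0.145, 0.989, 0.0], [0.989, -0.145, -0.0], [0.0, 0.0, -1.0]]
ft_force: [-0.4, 1.5, 1.0]
grip_width: 0.0854
gripper_force: 0.0
```

Run:
```python
from h import *
to(.4748,-.3078,.036,-8.3)
```

```text
t 27.8 pos [ 0.4753 -0.3077  0.1299] yaw -8.330532818925775 off [-0.0035 -0.0129  2.3484] turnz -0.005088803154295718 grip 0.08538998320215507 F [-0.3561  1.4813  1.0406]
```

Emit:
drive_tool(offset=[[0, -0.01, 0.3], [0, 0, 0.5], [0, 0, 0.5], [0, 0, 0.5], [0, 0, 0.3], [0, 0, 0.15], [0, 0, 0.07], [0, 0, 0], [0, 0, 0], [0, 0, 0]], turn=[[0, 0, 0], [0, 0, 0], [0, 0, 0], [0, 0, 0], [0, 0, 0], [0, 0, 0], [0, 0, 0], [0, 0, 0], [0, 0, 0], [0, 0, 0]], hand=[1, 1, 1, 1, 1, 1, 1, 1, 0.8, 0.6])

```text
time_s: 29.05
position: [0.4749, -0.3079, 0.0374]
tool_rot: [[0.145, 0.989, 0.0], [0.989, -0.145, -0.0], [-0.0, 0.001, -1.0]]
ft_force: [0.2, -0.1, -0.5]
grip_width: 0.0522
gripper_force: 0.0
```

Emit:
drive_tool(offset=[[0, 0, 0], [0, 0, 0], [0, 0, 0], [0, 0, 0], [0, 0, 0], [0, 0, 0], [0, 0, 0], [0, 0, 0], [0, 0, 0], [0, 0, 0]], turn=[[0, 0, 0], [0, 0, 0], [0, 0, 0], [0, 0, 0], [0, 0, 0], [0, 0, 0], [0, 0, 0], [0, 0, 0], [0, 0, 0], [0, 0, 0]], hand=[0.5, 0.4, 0.3, 0.2, 0.2, 0.2, 0.2, 0.2, 0.2, 0.2])

```text
time_s: 30.3
position: [0.4749, -0.3078, 0.0373]
tool_rot: [[0.145, 0.989, 0.0], [0.989, -0.145, -0.0], [-0.0, 0.0, -1.0]]
ft_force: [-0.6, 1.1, 5.5]
grip_width: 0.0361
gripper_force: 31.3
```

Emit:
drive_tool(offset=[[0, 0, -0.1], [0, 0, -0.2], [0, 0, -0.35], [0, 0, -0.5], [0, 0, -0.5], [0, 0, -0.5], [0, 0, -0.3], [0, 0, -0.15], [0, 0, 0], [0, 0, 0]], turn=[[0, 0, 0], [0, 0, 0], [0, 0, 0], [0, 0, 0], [0, 0, 0], [0, 0, 0], [0, 0, 0], [0, 0, 0], [0, 0, 0], [0, 0, 0]], hand=[0.2, 0.2, 0.2, 0.2, 0.2, 0.2, 0.2, 0.2, 0.2, 0.2])

```text
time_s: 31.55
position: [0.4746, -0.3076, 0.1405]
tool_rot: [[0.145, 0.989, -0.001], [0.989, -0.145, 0.001], [0.001, -0.001, -1.0]]
ft_force: [0.0, -0.4, -2.2]
grip_width: 0.0357
gripper_force: 30.7
```

Run:
```python
from h import *
to(.5318,.275,.14,-13.5)
c=camera_info('wrist');im=get_image('wrist');cv2.imwrite('pics/w5.png',im)
z=.074+observe()['position'][2]-.037;R=np.array(observe()['tool_rot']);p=np.array(observe()['position'])
g=cv2.cvtColor(im,cv2.COLOR_BGR2GRAY)
m=cv2.inRange(g,170,255);m[:, :225]=0;m[:,345:]=0;m[:240]=0
k=max(cv2.findContours(cv2.morphologyEx(m,cv2.MORPH_OPEN,np.ones((5,5))),cv2.RETR_EXTERNAL,cv2.CHAIN_APPROX_NONE)[0],key=cv2.contourArea)
x,y,w,h=cv2.boundingRect(k);print(x,y,w,h)
for u in((x+w/2,y),(x+w/2,y+h)):print((R.T@(onz(c,u,z)-p))*1000)
```

```text
t 31.55 pos [ 0.4746 -0.3076  0.1405] yaw -8.322684469348488 off [14.6176 -0.6931  0.0241] turnz 0.862885921775252 grip 0.03567880058106863 F [ 0.0373 -0.3861 -2.2017]
230 240 104 127
[ 28.4048  -0.2184 -36.978 ]
[-20.2575  -0.1813 -37.0154]
```

View pics/w5.png

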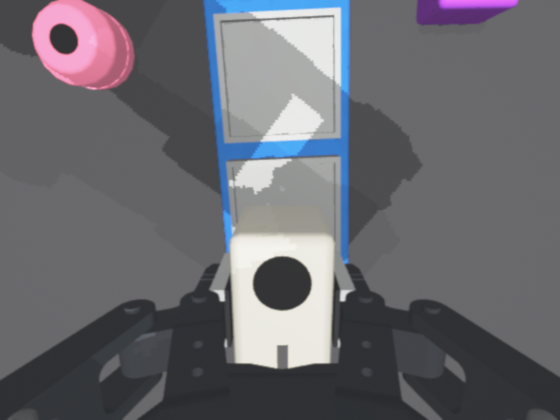

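The oblong is centred in the pads (front edge about +30 mm) and upright. Now to the left nest.

Emit:
drive_tool(offset=[[0.3, -0.01, 0], [0.6, -0.03, 0], [0.8, -0.04, 0], [0.95, -0.045, 0], [0.95, -0.045, 0], [0.95, -0.045, 0], [0.95, -0.045, 0], [0.95, -0.045, 0], [0.95, -0.045, 0], [0.95, -0.045, 0]], turn=[[0, 0, 0], [0, 0, 0], [0, 0, 0], [0, 0, 0], [0, 0, 0], [0, 0, 0], [0, 0, 0], [0, 0, 0], [0, 0, 0], [0, 0, 0]], hand=[0.2, 0.2, 0.2, 0.2, 0.2, 0.2, 0.2, 0.2, 0.2, 0.2])

```text
time_s: 32.85
position: [0.5067, 0.0277, 0.1412]
tool_rot: [[0.144, 0.99, -0.0], [0.99, -0.144, 0.0], [0.0, -0.0, -1.0]]
ft_force: [0.2, 0.4, -1.1]
grip_width: 0.0358
gripper_force: 30.7
```

Emit:
drive_tool(offset=[[0.95, -0.045, 0], [0.95, -0.045, 0], [0.95, -0.045, 0], [0.95, -0.045, 0], [0.9, -0.045, 0], [0.75, -0.04, 0], [0.5, -0.025, 0], [0.32, -0.008, 0], [0, 0, 0], [0, 0, 0]], turn=[[0, 0, 0], [0, 0, 0], [0, 0, 0], [0, 0, 0], [0, 0, 0], [0, 0, 0], [0, 0, 0], [0, 0, 0], [0, 0, 0.86], [0, 0, 0]], hand=[0.2, 0.2, 0.2, 0.2, 0.2, 0.2, 0.2, 0.2, 0.2, 0.2])

```text
time_s: 34.1
position: [0.5319, 0.2747, 0.1411]
tool_rot: [[0.233, 0.973, -0.0], [0.973, -0.233, -0.0], [-0.0, -0.0, -1.0]]
ft_force: [-0.2, -0.7, -1.2]
grip_width: 0.0356
gripper_force: 30.7
```

Run:
```python
from h import *
to(.5318,.275,.0373,-13.5)
```

```text
t 34.1 pos [0.5319 0.2747 0.1411] yaw -13.460112609634834 off [ 0.0069 -0.0025  2.5938] turnz 0.0066478983941943666 grip 0.03561696638755421 F [-0.2128 -0.6721 -1.1957]
```

Emit:
drive_tool(offset=[[0, 0, 0.3], [0, 0, 0.5], [0, 0, 0.5], [0, 0, 0.5], [0, 0, 0.35], [0, 0, 0.2], [0, 0, 0.1], [0, 0, 0.06], [0, 0, 0.03], [0, 0, 0.02]], turn=[[0, 0, 0], [0, 0, 0], [0, 0, 0], [0, 0, 0], [0, 0, 0], [0, 0, 0], [0, 0, 0], [0, 0, 0], [0, 0, 0], [0, 0, 0]], hand=[0.2, 0.2, 0.2, 0.2, 0.2, 0.2, 0.2, 0.2, 0.2, 0.2])

```text
time_s: 35.35
position: [0.5321, 0.2749, 0.039]
tool_rot: [[0.233, 0.972, 0.001], [0.972, -0.233, 0.0], [0.0, 0.001, -1.0]]
ft_force: [0.4, 0.8, -2.2]
grip_width: 0.0359
gripper_force: 30.7
```

Emit:
drive_tool(offset=[[0, 0, 0.01], [0, 0, 0.01], [0, 0, 0.005], [0, 0, 0], [0, 0, 0], [0, 0, 0], [0, 0, 0], [0, 0, 0], [0, 0, 0], [0, 0, 0]], turn=[[0, 0, 0], [0, 0, 0], [0, 0, 0], [0, 0, 0], [0, 0, 0], [0, 0, 0], [0, 0, 0], [0, 0, 0], [0, 0, 0], [0, 0, 0]], hand=[0.2, 0.2, 0.2, 0.2, 0.2, 0.2, 0.2, 0.2, 0.2, 0.2])

```text
time_s: 36.6
position: [0.532, 0.2749, 0.0377]
tool_rot: [[0.233, 0.972, 0.0], [0.972, -0.233, 0.0], [0.0, 0.0, -1.0]]
ft_force: [-0.8, -0.2, -1.3]
grip_width: 0.0354
gripper_force: 30.7
```

Emit:
drive_tool(offset=[[0, 0, 0.01], [0, 0, 0.005], [0, 0, 0], [0, 0, 0], [0, 0, 0], [0, 0, 0], [0, 0, 0], [0, 0, 0], [0, 0, 0], [0, 0, 0]], turn=[[0, 0, 0], [0, 0, 0], [0, 0, 0], [0, 0, 0], [0, 0, 0], [0, 0, 0], [0, 0, 0], [0, 0, 0], [0, 0, 0], [0, 0, 0]], hand=[0.2, 0.2, 0.2, 0.2, 0.2, 0.2, 0.2, 0.2, 0.2, 0.2])

```text
time_s: 37.85
position: [0.532, 0.2749, 0.0373]
tool_rot: [[0.233, 0.972, 0.0], [0.972, -0.233, 0.0], [0.0, 0.0, -1.0]]
ft_force: [-1.6, -1.0, 5.5]
grip_width: 0.0358
gripper_force: 31.3
```

Contact at 5.5 N. Release, rise and back off.

Emit:
drive_tool(offset=[[0, 0, 0], [0, 0, 0], [0, 0, 0], [0, 0, 0], [0, 0, 0], [0, 0, 0], [0, 0, -0.2], [0, 0, -0.5], [0, 0, -0.7], [0, 0, -0.8]], turn=[[0, 0, 0], [0, 0, 0], [0, 0, 0], [0, 0, 0], [0, 0, 0], [0, 0, 0], [0, 0, 0], [0, 0, 0], [0, 0, 0], [0, 0, 0]], hand=[0.45, 0.5, 0.6, 0.75, 0.9, 1, 1, 1, 1, 1])

```text
time_s: 39.1
position: [0.5318, 0.2748, 0.1263]
tool_rot: [[0.233, 0.972, -0.0], [0.972, -0.233, -0.0], [-0.0, -0.0, -1.0]]
ft_force: [-0.5, 0.2, 0.4]
grip_width: 0.0855
gripper_force: 0.0
```

Emit:
drive_tool(offset=[[0, 0, -0.9], [0, 0, -0.9], [0, 0, -0.6], [-0.5, 0, 0], [-0.8, 0, 0], [-0.9, 0, 0], [-0.9, 0, 0], [-0.9, 0, 0], [-0.9, 0, 0], [-0.6, 0, 0]], turn=[[0, 0, 0], [0, 0, 0], [0, 0, 0], [0, 0, 0], [0, 0, 0], [0, 0, 0], [0, 0, 0], [0, 0, 0], [0, 0, 0], [0, 0, 0]], hand=[1, 1, 1, 1, 1, 1, 1, 1, 1, 1])

```text
time_s: 40.35
position: [0.4803, 0.0597, 0.2218]
tool_rot: [[0.234, 0.972, 0.001], [0.972, -0.234, -0.0], [-0.0, 0.001, -1.0]]
ft_force: [0.4, -0.4, -0.4]
grip_width: 0.0854
gripper_force: 0.0
```

Run:
```python
from h import *
to(0,0,0,0)
w,t=get_image('wrist'),get_image('top')
a=cv2.resize(t[160:280,100:290],None,fx=2.1,fy=2.1)
o=np.zeros((420,560+a.shape[1],3),np.uint8)[:, :];o[:,:560]=w;o[:a.shape[0],560:]=a
s=get_image('scene')[195:320,280:415];b=cv2.resize(s,None,fx=1.2,fy=1.2);o[a.shape[0]+5:a.shape[0]+5+b.shape[0],560:560+b.shape[1]]=b
cv2.imwrite('pics/fin.png',o[:, :800] if 0 else cv2.resize(o,None,fx=800/o.shape[1],fy=800/o.shape[1],interpolation=cv2.INTER_AREA))
```

```text
t 40.35 pos [0.4803 0.0597 0.2218] yaw -13.529725359856513 off [ -4.2591 -11.3287   5.5356] turnz -2.2549542266427522 grip 0.08539583593242017 F [ 0.3999 -0.3571 -0.4333]
```

View pics/fin.png

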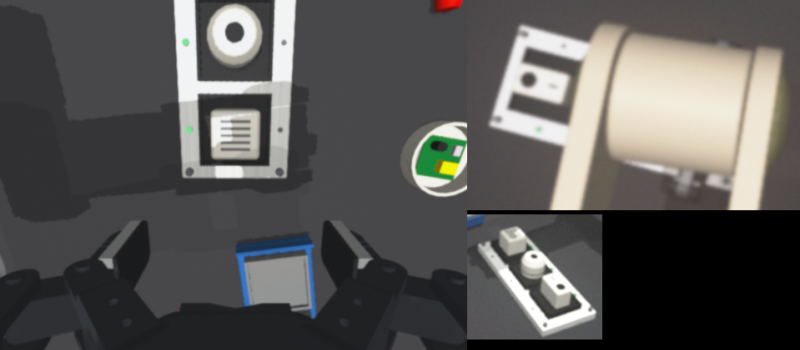

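The square is in the right nest, the round in the middle and the oblong in the left. All three are flat and centred, the housing is where it was, and the gripper is clear.

```bash
python3 -c "
from rig import env
print(env.close_job())"
```

```text
the job is handed in; nothing more can be done
None
```

I placed all three modules in reverse order (square in the right nest, round in the middle, oblong in the left) and handed the job in at about 40 s; the last pictures show them flat and centred, but no verdict came back.

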